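Lay out gearbox parts on their outline pads

TASK

Lay the four loose gearbox parts out for inspection: set each of them down gently, lying flat the same way up as it lies now, on the round blue pad whose white silhouette matches it in shape and size, centred on that silhouette; the pawl must also lie along its silhouette (either end first). Do not drop parts onto the pads, and leave the small alloy block and the red oil can where they are.

Things in the scene. Friction and masses are not known exactly. Their poses are not given: they have to be found in the camera images.
- drive_gear: Grey steel drive gear lying flat, toothed rim 95 mm across and 12 mm high, with an upright splined sleeve 43 to 46 mm in diameter in the middle, 54 mm high in all, about 0.7 kg. Origin: centre of its underside; z up along the sleeve. Grip the sleeve near its top.
- big_race: Larger grey plain bearing ring lying flat: 61 mm outside diameter, wall about 6 mm, 22 mm high, about 0.12 kg. Origin: centre of its underside; z up along the ring's axis. Grip it across its outside.
- little_race: Smaller grey plain bearing ring lying flat: 33 mm outside diameter, 16 mm high, about 0.06 kg (its bore is too narrow for fingers). Origin: centre of its underside; z up along the ring's axis. Grip it across its outside.
- pawl: Grey cast pawl, a slim slightly S-shaped bar 76 mm long (along its own y) and 35 mm wide over all (along its own x), 12 mm high with 18 mm high round bosses at both ends, about 0.1 kg. Origin: middle of its underside; z up. Grip it across its middle, closing along its own x, where it is about 20 mm wide.
- gear_pad: Fixed round blue pad, 106 mm across and 4 mm thick, lying on the bench, with a white painted silhouette (a toothed disc 99 mm across with a round blue centre). Origin: centre of the pad's underside, on the bench; its top is at z = 4 mm. z points up; yaw does not matter.
- outer_race_pad: Fixed round blue pad, 106 mm across and 4 mm thick, lying on the bench, with a white painted silhouette (a ring 64 mm across outside, 47 mm inside). Origin: centre of the pad's underside, on the bench; its top is at z = 4 mm. z points up; yaw does not matter.
- inner_race_pad: Fixed round blue pad, 106 mm across and 4 mm thick, lying on the bench, with a white painted silhouette (a small ring 36 mm across outside, 21 mm inside). Origin: centre of the pad's underside, on the bench; its top is at z = 4 mm. z points up; yaw does not matter.
- pawl_pad: Fixed round blue pad, 106 mm across and 4 mm thick, lying on the bench, with a white painted silhouette (a slim S-shaped bar about 80 mm long, the pawl seen from above). Origin: centre of the pad's underside, on the bench; its top is at z = 4 mm. z points up; y runs along the silhouette's length as the pawl's own y runs along the pawl (a half turn makes no difference).
- block: Bystander: small loose grey alloy block, 18 x 20 x 28 mm, with a round collar on top, standing left of the front of the vice. (The fixed vice fills the bench beyond y = -0.17 m to the right, up to 0.27 m high, and a fixed drawer chest stands beyond x = 0.63 m at the back left: keep the gripper clear of both.) Origin: centre of its underside; z up. Not to be moved.
- oiler: Bystander: loose red oil can standing upright, 64 mm across, its bent spout reaching 177 mm high, behind the pads beside the vice. Origin: centre of its underside; z up. Not to be moved.

How it is judged:
By the outcome, as a careful person would: the job done as asked, in the order asked, and still so for the second after the job is handed in, with the robot touching nothing.
It also fails if it takes over 96 s, if anything falls off the work surface, if the arm or the gripper's body presses on something with over 40 N, if the wrist force passes 120 N, or if a joint passes its speed limit or range.

ROBOT

A 6-joint arm with a two-finger parallel gripper is mounted at the origin on a cart in front of the work surface, level with it; the furniture and walls round the work are solid. World frame = base frame: x ahead of the robot, y to its left, z up, the work surface at z = 0. Lengths are in mm, angles in rad, forces in N, time in s.
With the tool pointing down it reaches from about 275 to 825 mm from the base axis. Payload 4.9 kg.
Tool frame: the origin (TCP) lies at the very end of the fingers, on their centre line; the grasp point (between the pads) lies 19 mm behind it; z points along the fingers, y is the direction in which the jaws open and shut (so a half turn about z gives the same grasp; the last joint's range is limited). The gripper opens to 85 mm and grips with 20 to 120 N. Pads are 22 mm wide; open, the fingers measure 114 mm over their backs; the gripper's body (76 mm by 85 mm) begins 54 mm behind the grasp point. The pads swing forward as they close: fully open they stand 13 mm farther back than shut.
Start: joints at [1.174, 0.326, -0.193, 1.052, 0, 1.437], TCP at [142.876, 531.136, 231.281] pointing down, gripper open.
Joint ranges: [-2.65, 2.65], [-0.97, 1.79], [-1.3, 1.35], [-1.93, 2.1], [-1.47, 1.37], [-3.14, 3.14]. Speed limits (rad/s): [2.57, 2.57, 3.14, 3.14, 3.14, 3.14].

INTERFACE

Orientations are given as [roll, pitch, yaw] about the fixed x, y, z axes, in that order (R = Rz(yaw) Ry(pitch) Rx(roll)).
In Python, from bench import bot, solve_ik, imaging gives the robot as it stands. Calls block until the motion is done:
- bot.move_ptp(position, orientation): joint-space move of the TCP to a pose.
- bot.movel(position, rot=None, max_speed=150, threshold=None): straight line of the TCP; rot=None keeps the orientation; max_speed is the mean speed in mm/s. With threshold (N) it stops when the force on the tool has changed by that much, and returns True; else False.
- bot.move_j(angles): joint-space move.
- bot.grip(opening, effort=None): opening from 0.0 (shut) to 1.0 (fully open); effort is the grip in N (None keeps the last); returns when the fingers have stopped.
- bot.dwell(seconds).
- solve_ik(position, orientation): joint angles nearest the present ones, or None.
- bot.get_state(): the state.
- imaging.capture(name): name is "scene" or "top"; returns the picture (400x640x3 uint8, blue, green, red); there is no depth.
- imaging.camera_model(name): a dict with "K" (3x3 intrinsics, pixels), "position" and "rotation" of the camera in the world. Camera axes: x right, y up, looking along -z (the intrinsics and any distortion apply to the point x, -y, -z); pixel columns grow to the right and rows downward; lengths in mm; the calibration is good to about 2 mm. A picture is of the moment at which its call begins. camera_model takes no time and is no camera call.
A pose or a line that the arm cannot do raises bot.IKError and nothing moves.
- bot.sign_off(): hands the job in, once; it reports no verdict.
The state is a dict: "t": time; "qpos": joint angles; "joint_velocities": joint speeds; "effort": joint torques, N m; "tcp_pos": TCP position; "orientation": TCP orientation; "contact_force": force on the tool from outside, world axes, zero at the start; "wrist_torque": the same for the moment, N m; "opening": opening from 0.0 (shut) to 1.0 (fully open).
Only numpy, scipy, OpenCV 4.12 (cv2) and the standard library are available. Lean on these libraries where they do the work, as an engineer would, in place of code of your own. Each camera call takes 0.05 s, during which the arm holds its last target. There are 200 camera calls.

## Working session

There is one attempt and no reset: what is moved stays moved. The work goes in short steps, each a Python script; the robot and the scene stay as the last script left them, time stands still between calls to the robot, and variables do not carry over. Pictures are saved under pics/ and viewed, about 12 in all and at most 16, crops included, and the job is handed in when it is done.

```bash
ls; mkdir -p pics
python3 - <<'E'
from bench import bot, solve_ik, imaging
import cv2
for n in("scene","top"):
    im=imaging.capture(n); cv2.imwrite(f"pics/{n}0.png",im)
    m=imaging.camera_model(n); print(n,m)
print(bot.get_state())
E
```

```text
pics
scene {'K': array([[367.84420758,   0.        , 322.52963418],
       [  0.        , 367.84420758, 198.17895829],
       [  0.        ,   0.        ,   1.        ]]), 'position': array([220.10118631, 619.98193712, 618.09014614]), 'rotation': array([ 8.46474774e-01,  2.46927064e-04, -2.57891987e+00])}
top {'K': array([[462.56569463,   0.        , 312.12427244],
       [  0.        , 462.56569463, 192.93992945],
       [  0.        ,   0.        ,   1.        ]]), 'position': array([ 478.24435993,   76.74347882, 1018.27493541]), 'rotation': array([ 0.08941008, -0.00162363, -1.57648677])}
{'t': 0.1, 'qpos': array([ 1.17377810e+00,  3.26869583e-01, -1.93461409e-01,  1.05200526e+00,
        1.36599191e-06,  1.43659054e+00]), 'joint_velocities': array([-2.58803636e-05, -2.28448262e-03,  3.02599222e-03, -3.83937797e-04,
        5.48326127e-04,  9.39164933e-04]), 'effort': array([ 3.51358985e-04, -4.44239187e+01,  2.63037783e+01,  7.83168798e-03,
       -1.59666320e-04,  1.26690023e-05]), 'tcp_pos': array([142.68101353, 530.64190876, 230.58876848]), 'orientation': array([-3.14006676e+00, -2.07400571e-04,  2.87878006e+00]), 'contact_force': array([0.63065771, 0.10990216, 0.63719549]), 'wrist_torque': array([0.04249423, 0.02564261, 0.04267586]), 'opening': 1.003698984364248}
```

View pics/top0.png

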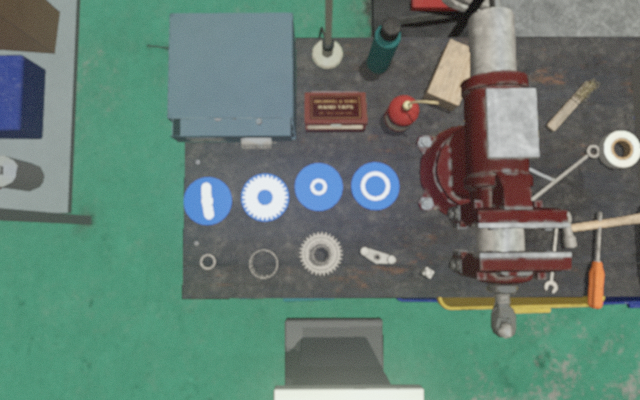

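View pics/scene0.png

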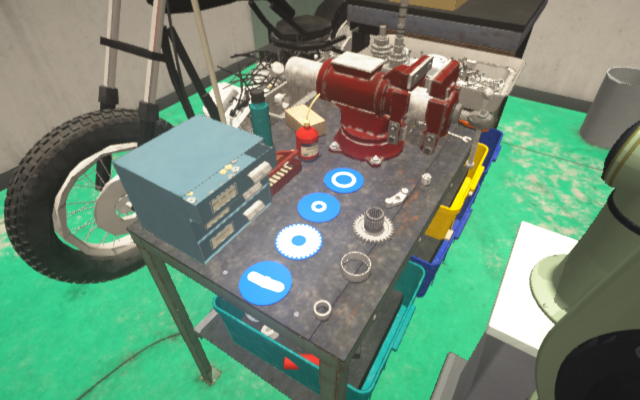

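```bash
cat > h.py <<'E'
import cv2, numpy as np
from scipy.spatial.transform import Rotation as Ro
from bench import bot, solve_ik, imaging
def cam(n):
    m=imaging.camera_model(n); 
    return m["K"],np.array(m["position"]),Ro.from_euler("xyz",m["rotation"]).as_matrix()
def proj(n,P):
    K,p,R=cam(n); c=(np.atleast_2d(P)-p)@R*[1,-1,-1]; q=c@K.T
    return q[:,:2]/q[:,2:]
def back(n,uv,z):
    K,p,R=cam(n); uv=np.atleast_2d(uv)
    d=(np.c_[uv,np.ones(len(uv))]@np.linalg.inv(K).T*[1,-1,-1])@R.T
    return p+d*((z-p[2])/d[:,2])[:,None]
def rect(n,im,z,x0,x1,y0,y1,s):
    "orthophoto of plane z: up=+x, left=+y, s px/mm"
    W=np.array([[x1,y1,z],[x1,y0,z],[x0,y0,z],[x0,y1,z]],float)
    w,h=int((y1-y0)*s),int((x1-x0)*s)
    H=cv2.getPerspectiveTransform(proj(n,W).astype(np.float32),np.float32([[0,0],[w,0],[w,h],[0,h]]))
    return cv2.warpPerspective(im,H,(w,h),flags=cv2.INTER_CUBIC)
def circ(x,y,z,r,k=120):
    a=np.linspace(0,2*np.pi,k,endpoint=False); return np.c_[x+r*np.cos(a),y+r*np.sin(a),0*a+z]
E
python3 - <<'E'
from h import *
for n in("top","scene"):
    im=cv2.imread(f"pics/{n}0.png")
    a=rect(n,im,4,260,550,-190,360,1.45); cv2.imwrite(f"pics/{n}r.png",a)
    b=im.astype(int); blue=((b[:,:,0]>150)&(b[:,:,0]-b[:,:,2]>70)).astype(np.uint8)
    k,l,st,c=cv2.connectedComponentsWithStats(blue)
    for i in range(1,k):
        if st[i,4]<300: continue
        cn=max(cv2.findContours((l==i).astype(np.uint8),cv2.RETR_EXTERNAL,cv2.CHAIN_APPROX_NONE)[0],key=cv2.contourArea)
        w=back(n,cn[:,0]+0.0,4)[:,:2]; (cx,cy),r=cv2.minEnclosingCircle(w.astype(np.float32)); A=np.c_[w,np.ones(len(w))]
        s=np.linalg.lstsq(A,(w**2).sum(1),rcond=None)[0]; print(n,c[i].round(1),"ctr",(s[:2]/2).round(1),"R",np.sqrt(s[2]+(s[:2]**2).sum()/4).round(1),np.hypot(*(w-s[:2]/2).T).std().round(2))
E
```

```text
top [318.2 186.6] ctr [583.5  61. ] R 52.4 0.59
top [374.7 185.7] ctr [584.8 -63.8] R 52.5 0.59
top [207.3 200.6] ctr [553.8 305.2] R 52.4 0.61
scene [343.3 180.4] ctr [583.7 -60.5] R 52.8 1.07
scene [453.8 232.4] ctr [490.  -75.1] R 235.9 15.59
scene [318.5 207.2] ctr [582.7  64. ] R 53.1 1.02
scene [466.  267.8] ctr [225.1  59.4] R 26.6 7.95
scene [264.9 283.1] ctr [553.  307.9] R 52.8 0.66
scene [388.9 343.7] ctr [358.3 287. ] R 99.7 20.73
```

View pics/topr.png

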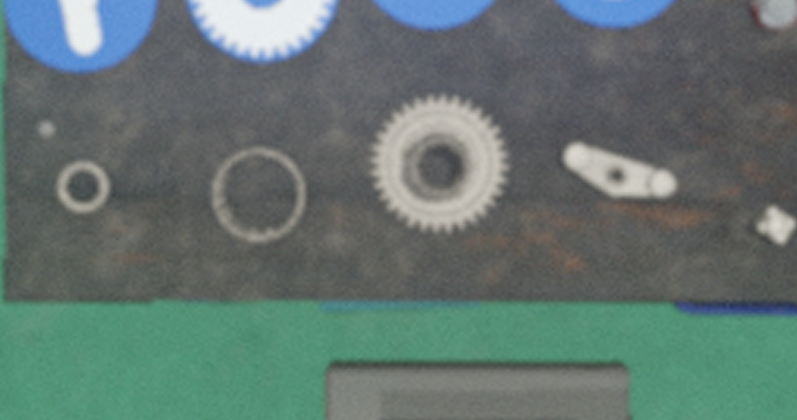

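View pics/scener.png

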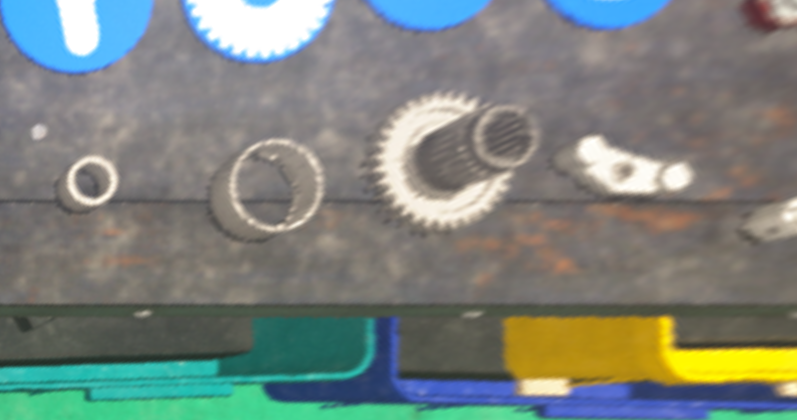

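```bash
cat >> h.py <<'E'
def bright(im,uv,half,th,S=4):
    "filled outline of the bright blob near uv, image px: centroid, contour"
    u,v=np.round(uv).astype(int); c=im[v-half:v+half,u-half:u+half]
    g=cv2.resize(c.min(2),None,fx=S,fy=S,interpolation=cv2.INTER_CUBIC)
    m=(g>th).astype(np.uint8)
    cs=cv2.findContours(m,cv2.RETR_EXTERNAL,cv2.CHAIN_APPROX_NONE)[0]
    cn=max(cs,key=cv2.contourArea)
    f=(cn[:,0]+.5)/S-.5+[u-half,v-half]
    return f.astype(np.float32)
def cent(f):
    M=cv2.moments(f.reshape(-1,1,2).astype(np.float32)); return np.array([M["m10"],M["m01"]])/M["m00"],M["m00"]
def locate(n,f,parts):
    "xy of a round part whose silhouette outline is f; parts=[(z,r),...]"
    c,A=cent(f); xy=back(n,c,parts[-1][0])[0,:2]
    for _ in range(6):
        h=cv2.convexHull(np.vstack([proj(n,circ(*xy,z,r)) for z,r in parts]).astype(np.float32))
        mc,mA=cent(h[:,0]); xy=xy+(back(n,c,8)-back(n,mc,8))[0,:2]
    return xy.round(1),round(A/mA,3)
def bar(n,f,z):
    "centroid, long-axis angle (world) of outline f at height z"
    w=back(n,f,z)[:,:2]; M=cv2.moments((w*8).astype(np.float32).reshape(-1,1,2))
    r=cv2.minAreaRect(w.astype(np.float32))
    a=.5*np.arctan2(2*M["mu11"],M["mu20"]-M["mu02"])
    return (np.array([M["m10"],M["m01"]])/M["m00"]/8).round(1),round(float(a),3),np.round(r[0],1),np.round(r[1],1)
E
python3 - <<'E'
from h import *
for n in("top","scene"):
    im=cv2.imread(f"pics/{n}0.png"); P=lambda x,y,z:proj(n,[[x,y,z]])[0]
    k=3 if n=="scene" else 0
    for nm,xy,parts,h in(("little",(420,303+k),[(0,16.5),(16,16.5)],18),("big",(415,182+k),[(0,30.5),(22,30.5)],28),("gear",(438,57+k),[(0,46),(12,46)],32)):
        for th in(110,130):
            f=bright(im,P(*xy,8),h,th); print(n,nm,th,*locate(n,f,parts),len(f))
    for th in(110,130): print(n,"pawl",th,bar(n,bright(im,P(432,-67+k,8),30,th),9))
    for th in(150,180): print(n,"pawlpad",th,bar(n,bright(im,P(554,305+k,4),20,th),4)); print(n,"gearpad",th,locate(n,bright(im,P(562,180+k,4),29,th),[(4,48)]))
    for y in (61,-64): print(n,"racepad",locate(n,bright(im,P(584,y+k,4),17,160),[(4,18 if y>0 else 32)]))
E
```

```text
top little 110 [421.7 302. ] 1.044 191
top little 130 [421.6 301.9] 0.903 179
top big 110 [416.8 180.7] 1.054 349
top big 130 [431.6 160.5] 0.035 208
top gear 110 [438.   57.3] 1.024 609
top gear 130 [438.   57.2] 0.941 593
top pawl 110 (array([431. , -66.1]), 1.267, array([428.7, -65.8]), array([82. , 30.4]))
top pawl 130 (array([431. , -65.8]), 1.265, array([428.7, -65.7]), array([80.4, 28. ]))
top pawlpad 150 (array([553.7, 306. ]), 0.121, array([553.7, 306.3]), array([84.1, 28.1]))
top gearpad 150 (array([561. , 179.2]), 1.06)
top pawlpad 180 (array([553.7, 306. ]), 0.12, array([553.3, 306.2]), array([82.7, 25.9]))
top gearpad 180 (array([561. , 179.3]), 0.981)
top racepad (array([583.5,  61.1]), 1.106)
top racepad (array([584.8, -64.1]), 1.072)
scene little 110 [430.6 302.5] 2.964 702
scene little 130 [435.5 298.1] 1.487 462
scene big 110 [432.3 179.4] 2.912 1146
scene big 130 [440.9 175.3] 1.672 1112
scene gear 110 [449.6  60.5] 3.254 1967
scene gear 130 [440.8  57.7] 0.62 1002
scene pawl 110 (array([466.1, -54.7]), -1.043, array([448.7, -63.2]), array([119.5, 230.1]))
scene pawl 130 (array([431.9, -68.2]), 1.334, array([430.1, -69.8]), array([86. , 36.1]))
scene pawlpad 150 (array([553.6, 307.6]), 0.111, array([553.6, 307.8]), array([84.4, 28.2]))
scene gearpad 150 (array([561.3, 180.8]), 1.099)
scene pawlpad 180 (array([553.6, 307.6]), 0.113, array([553.6, 307.9]), array([83.4, 27.4]))
scene gearpad 180 (array([561.2, 181. ]), 1.055)
scene racepad (array([583.6,  62.9]), 1.195)
scene racepad (array([584.6, -61.8]), 1.125)
```

```bash
cat >> h.py <<'E'
def go(x,y,z,yaw):
    best=None
    for w in(yaw,yaw+np.pi,yaw-np.pi):
        q=solve_ik([x,y,z],[np.pi,0,w])
        if q is not None and (best is None or abs(q[5])<abs(best[0][5])): best=(q,w)
    bot.move_j(best[0]); return best[1]
def st():
    s=bot.get_state(); return "t",round(s["t"],1),"tcp",s["tcp_pos"].round(1),"F",s["contact_force"].round(1),"op",round(s["opening"],3)
def pick(x,y,yaw,z,eff,hi=120,pre=1.0):
    bot.grip(pre); go(x,y,hi,yaw); bot.movel([x,y,z+15],max_speed=150)
    hit=bot.movel([x,y,z],max_speed=40,threshold=8); print("down",hit,*st())
    bot.grip(0,eff); s=bot.get_state(); print("held",*st())
    bot.movel([x,y,hi],max_speed=150); print("lift",*st()); return s["tcp_pos"]
def place(x,y,yaw,z,hi=120,op=1.0):
    "z = expected touching TCP height"
    go(x,y,hi,yaw); bot.movel([x,y,z+8],max_speed=120); bot.dwell(.2)
    hit=bot.movel([x,y,z-4],max_speed=12,threshold=3); print("touch",hit,*st())
    bot.grip(op); bot.dwell(.1); print("open",*st()); bot.movel([x,y,hi],max_speed=150)
E
python3 - <<'E'
from h import *
p=pick(421.7,302.9,0,3,30)
bot.dwell(.1)
for n in("top","scene"): cv2.imwrite(f"pics/{n}1.png",imaging.capture(n))
E
```

```text
down False t 3.1 tcp [421.5 302.8   2.8] F [ 0.   0.  -0.2] op 0.999
held t 3.6 tcp [421.8 302.9   3.3] F [ 0.  -1.2  4.6] op 0.367
lift t 4.6 tcp [421.  302.6 119.2] F [ 1.3 -0.1 -1.5] op 0.361
```

View pics/scene1.png

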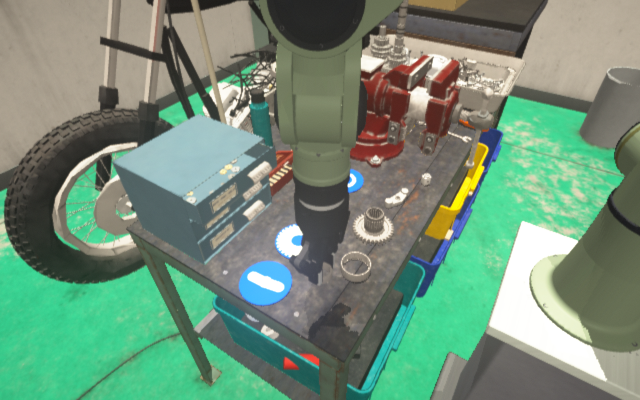

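Run:
```python
from h import *
place(583.5,62.0,0,7.3)
go(421,290,200,0)
im=imaging.capture("top"); cv2.imwrite("pics/top2.png",im); im2=imaging.capture("scene"); cv2.imwrite("pics/scene2.png",im2)
a=rect("top",im,20,555,615,30,90,6); b=rect("scene",im2,20,555,615,30,90,6); cv2.imwrite("pics/r2.png",np.hstack([a,b]))
print(*st())
for th in (130,180):print(locate("top",bright(im,proj("top",[[583,61,10]])[0],20,th),[(4,18),(4,18)]))
```

```text
touch True t 7.8 tcp [583.4  62.    7.3] F [-0.6 -1.   4.7] op 0.366
open t 8.5 tcp [582.6  62.    6.6] F [-0.5  0.3 -0.5] op 1.001
t 10.6 tcp [421.8 289.  199.4] F [-0.2  0.1 -0.1] op 1.003
(array([584.2,  60.5]), 1.125)
(array([579.5,  61.5]), 0.234)
```

View pics/r2.png

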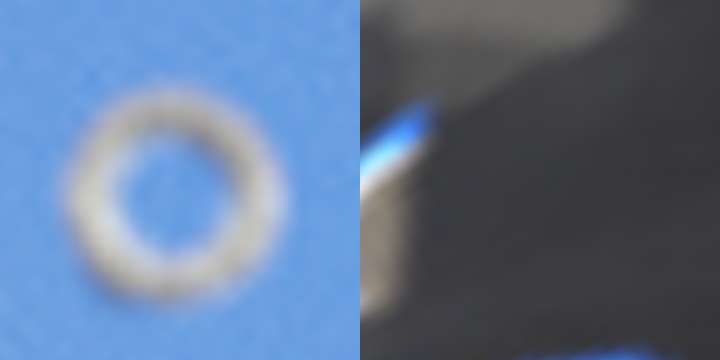

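Run:
```python
from h import *
p=pick(416.8,182.0,0,3,30)
place(584.8,-62.7,0,p[2]+4)
p=pick(438.0,57.3+1.3,0,20,60)
bot.dwell(.2); print(*st())
for n in("top","scene"): cv2.imwrite(f"pics/{n}3.png",imaging.capture(n))
cv2.imwrite("pics/r3.png",np.hstack([rect("top",cv2.imread("pics/top3.png"),20,500,650,-150,110,1.6),cv2.resize(cv2.imread("pics/scene3.png")[:250,150:],None,fx=.77,fy=.96)]))
```

```text
down False t 12.8 tcp [416.5 181.9   2.8] F [ 0.4  0.4 -0.7] op 1.002
held t 13.1 tcp [417.  181.9   3.4] F [-2.2 -0.7  5.2] op 0.701
lift t 14.1 tcp [416.1 181.9 119.2] F [ 0.1 -0.7 -0.8] op 0.7
touch True t 17.1 tcp [584.7 -62.7   7.4] F [-0.1 -0.3  4.2] op 0.699
open t 17.6 tcp [583.7 -62.5   6.4] F [ 0.3 -0.1 -0.4] op 1.003
down False t 20.7 tcp [437.8  58.6  19.9] F [ 0.2 -0.4 -0. ] op 1.002
held t 21.2 tcp [438.2  58.   20.5] F [-0.7 -1.6  5.5] op 0.505
lift t 22.0 tcp [436.8  58.7 118.9] F [-0.2 -0.  -8.3] op 0.506
t 22.2 tcp [437.1  58.6 119. ] F [ 0.8 -0.5 -7.8] op 0.507
```

View pics/r3.png

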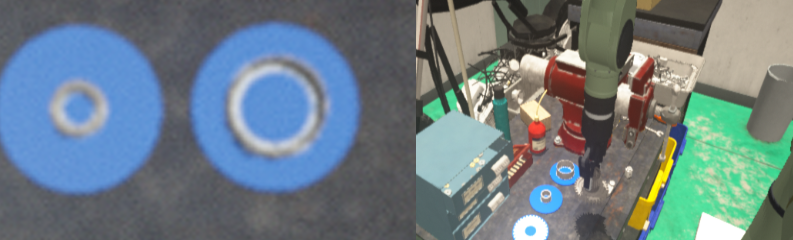

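Run:
```python
from h import *
place(561.0,180.6,0,24.5)
go(420,250,200,0)
im=imaging.capture("top"); cv2.imwrite("pics/top4.png",im); im2=imaging.capture("scene"); cv2.imwrite("pics/scene4.png",im2)
a=rect("top",im,14,385,485,-115,-15,4); s=rect("top",im,4,504,604,256,356,4)
# silhouette rotated onto the pawl by PCA angle
M=cv2.getRotationMatrix2D((200,200),np.degrees(1.266-.12),1); s=cv2.warpAffine(s,M,(400,400))
cv2.imwrite("pics/r4.png",np.hstack([a,s])); print(*st())
print(bar("top",bright(im,proj("top",[[432,-67,8]])[0],30,110),12))
```

```text
touch True t 24.8 tcp [560.9 180.6  24.5] F [-0.3  0.7  7.5] op 0.509
open t 25.4 tcp [558.5 180.2  22.4] F [-0.3  0.3 -0.2] op 1.002
t 27.0 tcp [421.  249.4 199. ] F [-0.9  0.2 -0.1] op 1.0
(array([431.2, -65.8]), 1.268, array([428.9, -65.5]), array([82.7, 31.1]))
```

View pics/r4.png

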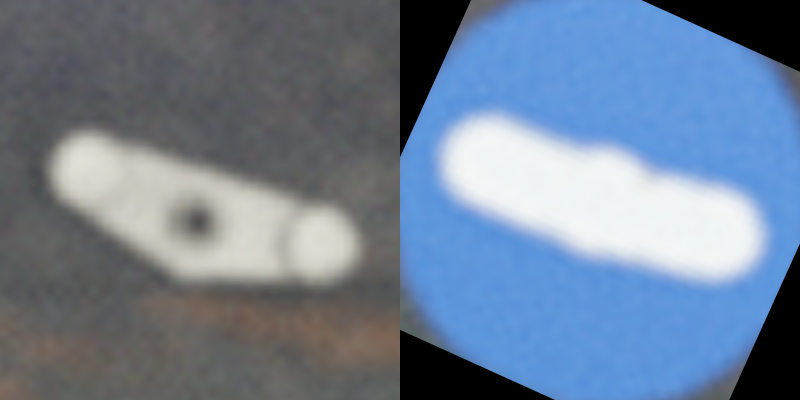

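View pics/top4.png

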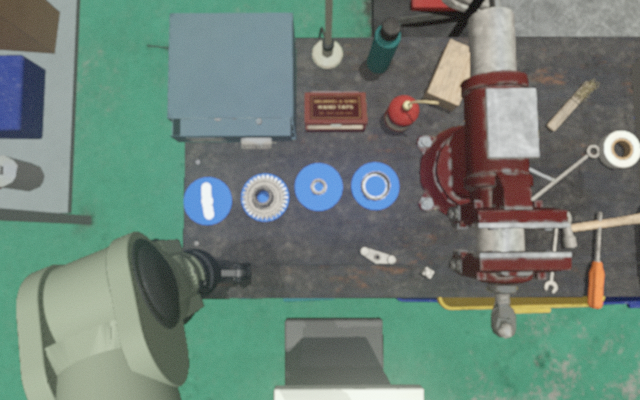

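Run:
```python
from h import *
ang,tgt=1.262,.12
tp=np.array([428.9,-62.0]); ref=np.array([433.8,-63.9]); T=np.array([553.7,307.0])
w=go(*tp,120,ang); d=tgt-ang
for dd in(d,d+np.pi,d-np.pi):
    c,s=np.cos(dd),np.sin(dd); pl=T+np.array([[c,-s],[s,c]])@(tp-ref); q=solve_ik([*pl,10],[np.pi,0,w+dd])
    print(w,dd,pl.round(1),None if q is None else np.round(q,2))
p=pick(*tp,ang,2,40,pre=.7)
print(bot.get_state()["orientation"])
go(428.9,-62,200,ang)
bot.dwell(.1); im=imaging.capture("scene"); cv2.imwrite("pics/scene5.png",im)
cv2.imwrite("pics/c5.png",cv2.resize(im[40:260,280:500],None,fx=2.7,fy=2.7))
```

```text
1.262 -1.142 [553.4 312.2] [ 0.4   0.69 -0.2   0.68  0.   -2.86]
1.262 1.9995926535897932 [554.  301.8] [ 0.38  0.68 -0.22  0.67  0.    0.26]
1.262 -4.283592653589793 [554.  301.8] [ 0.38  0.68 -0.22  0.67  0.    0.26]
down False t 30.2 tcp [428.7 -61.9   1.8] F [ 0.6  0.7 -0. ] op 0.699
held t 30.7 tcp [429.6 -62.    2.5] F [0.  0.1 5.6] op 0.232
lift t 31.6 tcp [428.1 -61.8 119.2] F [ 0.1 -0.4 -2.2] op 0.229
[-3.14012744e+00  4.83587453e-05  1.26193275e+00]
```

View pics/c5.png

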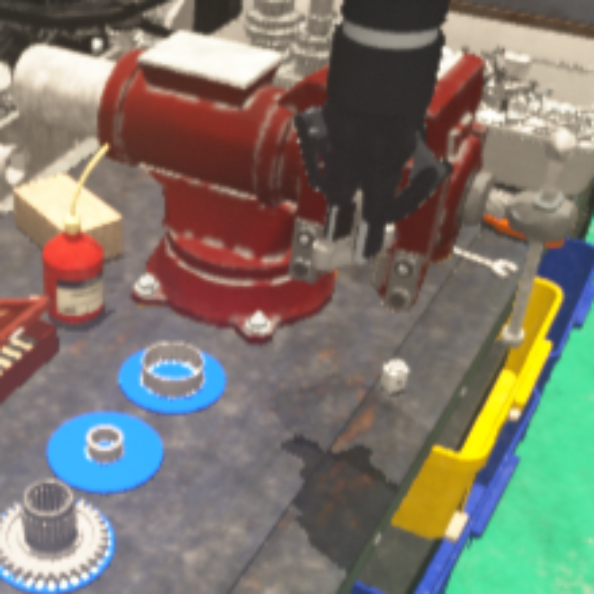

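Run:
```python
from h import *
place(554.0,304.0,.12-np.pi,6.5,op=.7); print(bot.get_state()["orientation"])
go(430,40,200,0)
im=imaging.capture("top"); cv2.imwrite("pics/top6.png",im); im2=imaging.capture("scene"); cv2.imwrite("pics/scene6.png",im2)
a=rect("top",im,16,504,604,256,356,4); b=rect("top",cv2.imread("pics/top4.png"),4,504,604,256,356,4)
cv2.imwrite("pics/r6.png",np.hstack([a,b])); print(*st())
```

```text
touch True t 35.6 tcp [553.9 304.    6.6] F [-0.1  1.2  5.1] op 0.232
open t 36.2 tcp [552.9 303.6   5.6] F [ 0.2 -0.5  0.5] op 0.705
[-3.14061395 -0.00361614 -3.02158994]
t 38.3 tcp [430.6  40.7 199.7] F [0.1 0.  0.7] op 0.7
```

View pics/r6.png

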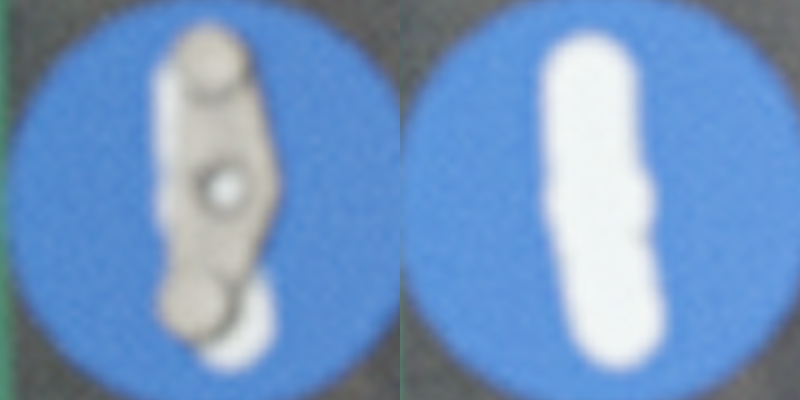

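Run:
```python
from h import *
y0=.12-np.pi
p=pick(554.0,304.0,y0,6.2,40,hi=60,pre=.7)
place(550.0,304.4,y0+.2,6.5,hi=60,op=.7)
go(430,40,200,0)
im=imaging.capture("top"); cv2.imwrite("pics/top7.png",im); im2=imaging.capture("scene"); cv2.imwrite("pics/scene7.png",im2)
a=rect("top",im,16,504,604,256,356,4); b=cv2.resize(rect("top",im,12,500,650,-130,240,1),None,fx=1.08,fy=1.08)
b=cv2.copyMakeBorder(b,0,400-len(b),0,0,cv2.BORDER_CONSTANT)
c=cv2.resize(im2[150:310,230:370],None,fx=1.7,fy=1.7); b[163:163+237,:238]=c[:237,:238]
cv2.imwrite("pics/r7.png",np.hstack([a,b])[:,:800]); print(*st())
```

```text
down False t 40.7 tcp [553.8 304.    6. ] F [0.2 0.2 0.5] op 0.696
held t 41.1 tcp [554.3 304.2   6.6] F [-0.8  0.   2.2] op 0.235
lift t 41.6 tcp [553.9 303.9  59.7] F [ 0.  -0.7 -1.9] op 0.23
touch True t 43.4 tcp [549.9 304.4   6.6] F [-1.  -0.2  5.5] op 0.231
open t 43.9 tcp [549.  304.    5.5] F [ 0.4 -0.2  0.4] op 0.697
t 45.8 tcp [430.4  40.7 199.4] F [-0.7  1.  -0.6] op 0.703
```

View pics/r7.png

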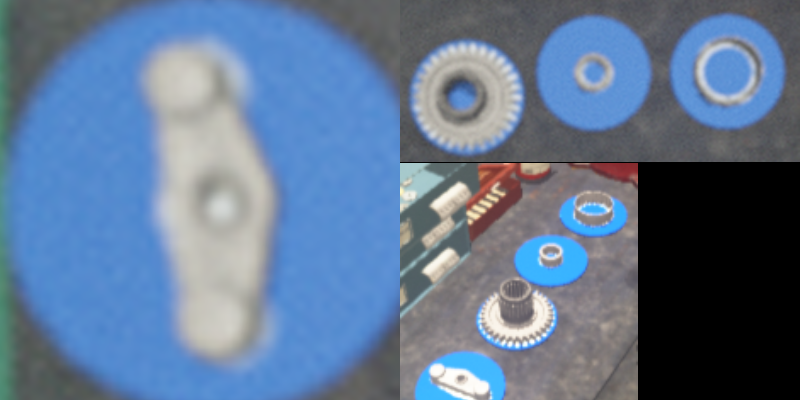

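Run:
```python
from h import *
im=cv2.imread("pics/top7.png"); o=[]
for x,y,z,r in((561,179.2,16,47.5),(583.5,61.0,20,16.5),(584.8,-64,26,30.5)):
    h=52 if r>40 else 36; s=380/h/2*.68
    a=cv2.resize(rect("top",im,z,x-h,x+h,y-h,y+h,4),(262,262)); k=262/(2*h)
    cv2.circle(a,(131,131),int(round(r*k)),(0,0,255),1); o.append(a)
im2=cv2.imread("pics/scene7.png"); p=[]
for x,y,z,r in((561.2,181,16,47.5),(583.6,63.5,20,16.5),(584.2,-61.3,26,30.5)):
    h=52 if r>40 else 36
    a=cv2.resize(rect("scene",im2,z,x-h,x+h,y-h,y+h,4),(262,262)); k=262/(2*h)
    cv2.circle(a,(131,131),int(round(r*k)),(0,0,255),1); p.append(a)
cv2.imwrite("pics/r8.png",np.vstack([np.hstack(o),np.hstack(p)]))
```

```text
(no output)
```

View pics/r8.png

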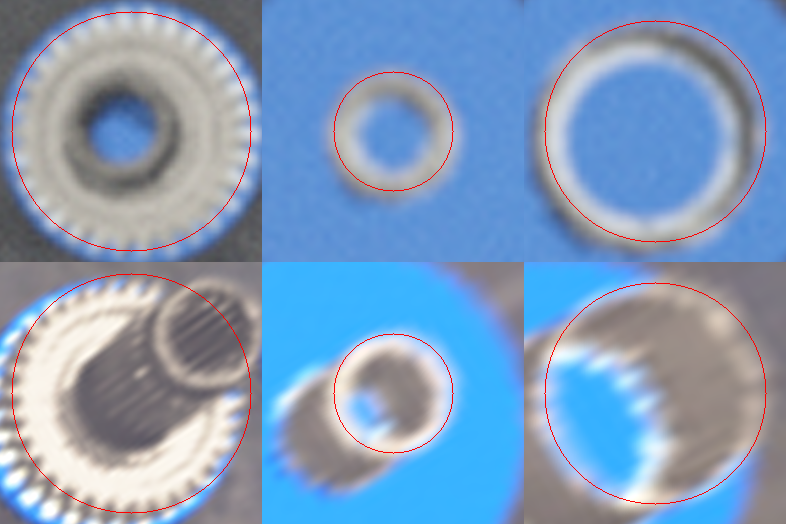

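Run:
```python
from h import *
print(*st()); bot.sign_off()
```

```text
t 45.8 tcp [430.4  40.7 199.4] F [-0.7  1.  -0.6] op 0.703
the job is handed in; nothing more can be done
```

All four parts are on their matching pads, and I handed the job in at about 46 s. Each one was lowered until the arm felt light contact (about 4–7 N), then released. The arm finished clear of everything.

- **Pawl:** it turned about 0.2 rad in the jaws on the first placement. I picked it up again, corrected it and set it down. The last check put it within about 0.01 rad of the silhouette's direction and about 1 mm off centre.
- **Gear and rings:** the top camera shows all three centred to roughly 1 mm. I judged this by eye against drawn target circles rather than from a fit.
- **Camera disagreement:** the scene camera reads about 2–3 mm higher in y than the top camera. In its last picture the gear looked up to about 3 mm off to the left. I put this down to calibration, and added 0.9–1.3 mm to the top camera's y readings when aiming the arm.
- **Block and oil can:** the arm kept well away from both, and they look unmoved in the pictures up to the gear placement and pawl lift. I did not measure them, and did not check them again at the end.

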